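# Fill the split mould from the tray and hold it closed

## Robot

A 6-joint arm with a two-finger parallel gripper is mounted at the origin on the work surface. World frame = base frame: x ahead of the robot, y to its left, z up, the work surface at z = 0. Lengths are in m, angles in rad, forces in N, time in s.
With the tool pointing down it reaches from about 0.4 to 0.825 m from the base axis. Payload 7 kg.
Tool frame: the origin (TCP) lies at the very end of the fingers, on their centre line; the grasp point (between the pads) lies arm.grasp_offset behind it (arm.grasp_offset is the distance from the TCP to the grasp point, in m); z points along the fingers, y is the line along which they close (so a half turn about z gives the same grasp; the last joint's range is limited). The gripper opens to 88 mm and grips with 3 to 60 N. Pads are 19 mm wide; open, the fingers measure 130 mm over their backs; the gripper's body (78 mm by 193 mm) begins 47 mm behind the grasp point.
Start: joints at [1.421, 0.359, 0.012, 0, -1.224, -0.288], TCP at [0.286, 0.611, 0.227] pointing down, gripper open.
Joint ranges: [-3.07, 3.07], [-1.43, 2.12], [-1.02, 1.25], [-3.03, 1.67], [-3.05, -0], [-3.03, 3.03]. Speed limits (rad/s): [2.39, 2.39, 3.01, 3.14, 3.14, 3.14].

## Interface

Orientations are given as [roll, pitch, yaw] about the fixed x, y, z axes, in that order (R = Rz(yaw) Ry(pitch) Rx(roll)).
In Python, from workcell import readout, eyes, job, arm gives the robot as it stands.
- The arm moves only by the tool move_arm, never from a script. Its argument "moves" is a list that holds one entry, the list of rows, each a list of 5 numbers: the opening in per cent of the stroke, from 0 (shut) to 100 (fully open), then the shift along the tool's x, y, z in units of 100 mm (1.0 is 100 mm), then the turn about the tool's z in units of 90 degrees (1.0 is 90 degrees). A call has 1 to 10 rows; each row is the pose to reach, as a shift and turn from the pose commanded when the call began, along the tool's axes at that moment; what a row does not reach only later rows make up. A row lasts 1/12 s, in which the tool goes at most 41.7 mm and 7.16 degrees, less where a joint would pass 70% of its speed; a pose out of reach is approached as far as the arm can. A call with a number of a shift or a turn outside -1 to 1 is refused whole. A call with a gripper value outside its range is refused whole. The fingers move at their own pace and stop on an object; the grip force is fixed at half the most. Time passes only in rows, so rows that repeat a pose let the fingers close. It gives the time, the measured TCP pose, the force, the opening and the grip force at its end, in the units of the state.
- readout.get_obs(): the state, without advancing time (a new reading comes with each control period).
- eyes.snapshot(name): name is "scene" or "top"; returns the picture (384x512x3 uint8, red, green, blue); there is no depth.
- eyes.camera_info(name): a dict with "fx", "fy", "cx", "cy" (pixels), "extrinsics" (4x4, takes a point from camera to world coordinates). Camera axes: x right, y down, z forward; pixel columns grow to the right and rows downward; lengths in m; the calibration is good to about 2 mm. A picture is of the moment at which its call begins. camera_info takes no time and is no camera call.
- job.sign_off(): hands the job in; it is judged then, once.
Trained networks look in the newest picture that a camera, given by its name, has taken for a name from the list of things; names that differ only in an ending like _2 or _b are one class to them, and where a whole thing is asked for, a point or a joint stands for the part that bears it (a point fixed in the world has none). Each returns a list of dicts, best first, with "conf" (0 to 1); they miss things now and then, are a little off and sometimes report something else, mostly with a low value. They report only what shows in the picture. A call takes as long as a camera call. They do not tell look-alikes from the thing itself.
- eyes.recognise(camera, thing): "rect" ([left, top, right, bottom] in pixels, round what is visible of it).
- eyes.place_of(camera, thing): "xy" ([column, row] in pixels: a listed point, or the origin of a listed thing).
The state is a dict: "clock": time; "joint_pos": joint angles; "dq": joint speeds; "joint_torque": joint torques, N m; "eef_pos": TCP position; "orientation": TCP orientation; "force": force on the tool from outside, world axes, zero at the start; "ft_torque": the same for the moment, N m; "gripper_width": finger opening in m; "gripper_force": force on a finger pad.
Only numpy, scipy, OpenCV 4.12 (cv2) and the standard library are available. Lean on these libraries where they do the work, as an engineer would, in place of code of your own. Each camera call takes 0.05 s, during which the arm holds its last target. There are 200 camera calls.

## Task

Pick up the pouring tray by its handle, tip its four coloured chunks into the cavity of the lower mould half, and stand the empty tray upright back on the bench, clear of the mould. Then set the upper mould half over the two dowels until the halves meet flush all round, and finish still holding it pressed down with a steady push of at least a kilogram's weight, so that I can put the clamps on: do not let go. Leave the clamps and the other things on the bench where they are.

Things in the scene. Friction and masses are not known exactly. Their poses are not given: they have to be found in the camera images.
- mould_face (a point): Lower half of a split casting mould: plywood block 190 x 120 mm, 40 mm tall, on a pale base board 230 x 150 x 12 mm screwed to the bench (cannot move). This point is the middle of its flat top, the parting face, 52 mm above the bench; x along the 190 mm length, y across, z up. The same under a half turn.
- cavity_floor (a point): Middle of the floor of the open white cavity in the lower half, 34 mm below mould_face: 120 mm along x by 80 mm along y, upright walls. Axes as mould_face.
- dowel_a (a point): Tip of one of the two upright steel dowels of the lower half, 77.5 mm from mould_face along its +x. Dowel 12 mm in diameter, standing 26 mm above the parting face, its last 8 mm tapered to a 5 mm tip.
- dowel_b (a point): Tip of the other steel dowel, same size, 77.5 mm from mould_face along its -x.
- cover_grip (a point): Upper half of the mould, lying loose, face down on the bench: plywood 190 (x) x 120 (y) x 30 mm, 0.25 to 0.47 kg, a 120 x 80 mm cavity 20 mm deep underneath. On top a blue grip bar 100 (x) x 22 (y) x 40 mm tall. This point is the bar's centre: 50 mm above the underside, 20 mm above the plywood beside the bar; z up. Seated, it lies 50 mm above mould_face.
- hole_a (a point): Upper mouth, on the top of the upper half, of its brass-rimmed straight through hole, 14 mm in diameter, 77.5 mm from the middle along its +x. The upper half fits either way round (half turn), either hole on either dowel.
- hole_b (a point): Upper mouth of the other through hole, 14 mm in diameter, 77.5 mm from the middle along -x.
- tray_grip (a point): Handle of the pouring tray: a dark square bar 16 x 16 mm, 88 mm long, bridging the tray across y between two upright cheeks, near its balance point. This point is its centre, 85 mm above the tray's underside, the tray standing on the bench; x points to the tray's open end, z up. Tray and chunks together 0.20 to 0.28 kg.
- tray_lip (a point): Middle of the open (+x) end of the tray's floor, upper face: from tray_grip 87 mm along x and 81 mm down, same axes. Floor 150 mm (x) x 96 mm (y), 4 mm thick, white, slippery: chunks start to slide at 15 to 25 degrees of tilt. Walls 30 mm high on both sides and 35 mm at the back, none at the lip.
- chunk1_c (a point): Centre of the blue painted wooden chunk, 28 x 22 x 20 mm (length, width, height), 14 g, smooth; starts loose on the tray floor.
- chunk2_c (a point): Centre of the yellow painted wooden chunk, 26 x 24 x 22 mm (length, width, height), 14 g, smooth; starts loose on the tray floor.
- chunk3_c (a point): Centre of the green painted wooden chunk, 26 x 22 x 24 mm (length, width, height), 14 g, smooth; starts loose on the tray floor.
- chunk4_c (a point): Centre of the red painted wooden chunk, 30 x 20 x 20 mm (length, width, height), 14 g, smooth; starts loose on the tray floor.
- clamp_a: Bystander: F-clamp lying on its side, red jaws, wooden handle, 260 x 90 mm, 24 mm high; origin under the middle of its steel bar, which lies along y.
- clamp_b: Bystander: second F-clamp, the same, lying next to it.
- spray_bottle: Bystander: pale clear spray bottle with white trigger head, 72 mm across, 195 mm tall; origin under its centre.
- paint_bottle: Bystander: small blue paint bottle, green cap, 42 mm across, 100 mm tall; origin under its centre.
- wax_tin: Bystander: flat brass-coloured wax tin with a white lid, 76 mm across, 42 mm tall; origin under its centre.
- sanding_block: Bystander: cork sanding block 110 x 64 x 35 mm; origin under its centre.
- block_brush: Bystander: blue block brush 130 x 50 x 52 mm; origin under its centre.
Not all that is in view belongs to the job. What is shaped like the part that bears tray_grip but pink is not meant.

How it is judged:
By the outcome, as a careful person would: the job done as asked, in the order asked, and still so for the second after the job is handed in, while the arm keeps its last pose, push and grip.
It also fails if it takes over 61 s, if anything falls off the work surface, if the arm or the gripper's body presses on something with over 40 N, if the wrist force passes 120 N, or if a joint passes its speed limit or range.

## Working session

There is one attempt and no reset: what is moved stays moved. The work goes in short steps, Python scripts to look and compute and a tool call to move; the robot and the scene stay as the last step left them, time stands still between calls to the robot, and variables do not carry over. Pictures are saved under pics/ and viewed, at most 10 in all, crops included, and the job is handed in when it is done.

Besides the shell and the picture viewer there is one more tool, called after "Request:" as name(argument=value, ...), one argument or row to a line, values as JSON. move_arm: Moves the arm, as the interface text tells. Shifts and turns lie within -1 to 1; 1 stands for 100 mm of shift or 90 degrees of turn. Its arguments: {"type":"object","properties":{"moves":{"type":"array","items":{"type":"array","items":{"type":"array","items":{"type":"number"}}}}},"required":["moves"]}

```bash
mkdir -p pics; ls; cat > h.py <<'E'
import numpy as np, cv2
from workcell import readout, eyes, job, arm
def ray(cam,px):
    c=eyes.camera_info(cam); E=np.array(c["extrinsics"])
    d=E[:3,:3]@np.array([(px[0]-c["cx"])/c["fx"],(px[1]-c["cy"])/c["fy"],1]); return E[:3,3],d
def at(cam,px,z):
    o,d=ray(cam,px); return (o+d*(z-o[2])/d[2])[:3]
def proj(cam,p):
    c=eyes.camera_info(cam); E=np.array(c["extrinsics"]); q=E[:3,:3].T@(np.array(p)-E[:3,3]); return np.array([c["fx"]*q[0]/q[2]+c["cx"],c["fy"]*q[1]/q[2]+c["cy"]])
def tri(p1,p2):
    (a,u),(b,v)=ray("scene",p1),ray("top",p2)
    s=np.linalg.lstsq(np.stack([u,-v],1),b-a,rcond=None)[0]; x,y=a+u*s[0],b+v*s[1]; return (x+y)/2,np.linalg.norm(x-y)
E
python3 - <<'E'
from h import *
print(readout.get_obs(), arm.grasp_offset)
for c in("scene","top"):
    im=eyes.snapshot(c); cv2.imwrite(f"pics/{c}0.png",cv2.resize(im[:,:,::-1],(800,600),interpolation=cv2.INTER_CUBIC))
    print(c,np.array(eyes.camera_info(c)["extrinsics"]).round(3).tolist(),eyes.camera_info(c)["fx"])
    for t,z in [("mould_face",.052),("dowel_a",.078),("cover_grip",.05),("hole_a",.03),("tray_grip",.085),("tray_lip",.004),("cavity_floor",.018)]:
        for r in eyes.place_of(c,t): print(t,round(r["conf"],2),np.round(r["xy"],1),at(c,r["xy"],z).round(4))
E
```

```text
pics
{'clock': 0.0, 'joint_pos': array([ 1.42108687e+00,  3.59384118e-01,  1.10640304e-02, -3.30123431e-04,
       -1.22409464e+00, -2.88093932e-01]), 'dq': array([-0.00028813, -0.00039967, -0.0010969 ,  0.00048167, -0.00149775,
        0.00061668]), 'joint_torque': array([-1.51809985e-03, -5.82716274e+01,  2.93045425e+01,  6.99707955e+00,
        6.85101666e-03, -1.68971201e-04]), 'eef_pos': array([0.28599552, 0.61088418, 0.22563033]), 'orientation': array([ 3.13995277e+00, -1.62321743e-04, -4.37915681e-01]), 'force': array([0.25533722, 0.01791029, 0.52084545]), 'ft_torque': array([ 0.01819929, -0.00089561, -0.02712183]), 'gripper_force': 0.0, 'gripper_width': 0.08775513358848006} 0.0188
scene [[-0.867, 0.413, -0.281, 0.929], [0.499, 0.699, -0.512, 0.726], [-0.015, -0.584, -0.812, 1.15], [0.0, 0.0, 0.0, 1.0]] 430.3007333644311
mould_face 0.92 [258.4 180.8] [ 0.5215 -0.004   0.052 ]
mould_face 0.53 [277.8 166. ] [ 0.436  -0.0244  0.052 ]
mould_face 0.51 [337.3 215.5] [0.3824 0.2311 0.052 ]
mould_face 0.18 [290.  321.2] [0.6795 0.4322 0.052 ]
dowel_a 0.97 [276.8 166.8] [ 0.4521 -0.005
[... 835 characters left out ...]
0.078 ]
dowel_a 0.79 [262.7 176.9] [ 0.6006 -0.0048  0.078 ]
dowel_a 0.16 [203.7 192. ] [0.5521 0.1879 0.078 ]
cover_grip 0.69 [351.4 191.1] [ 0.5556 -0.2997  0.05  ]
cover_grip 0.17 [199.7 193.3] [0.5519 0.2052 0.05  ]
hole_a 0.83 [353.4 169.4] [ 0.6333 -0.3152  0.03  ]
hole_a 0.59 [352.5 216.2] [ 0.4737 -0.3049  0.03  ]
tray_grip 0.89 [144.6 267.8] [0.3113 0.3698 0.085 ]
tray_grip 0.82 [171.2 196.6] [0.5368 0.2919 0.085 ]
tray_grip 0.38 [385.1 162.6] [ 0.6437 -0.4045  0.085 ]
tray_lip 0.98 [127.6 251. ] [0.3628 0.4539 0.004 ]
tray_lip 0.67 [202.4 194.6] [0.5539 0.2029 0.004 ]
cavity_floor 0.97 [261.9 204.9] [ 0.5151 -0.0023  0.018 ]
cavity_floor 0.67 [332.4 255.2] [ 0.3451 -0.2354  0.018 ]
```

View pics/scene0.png

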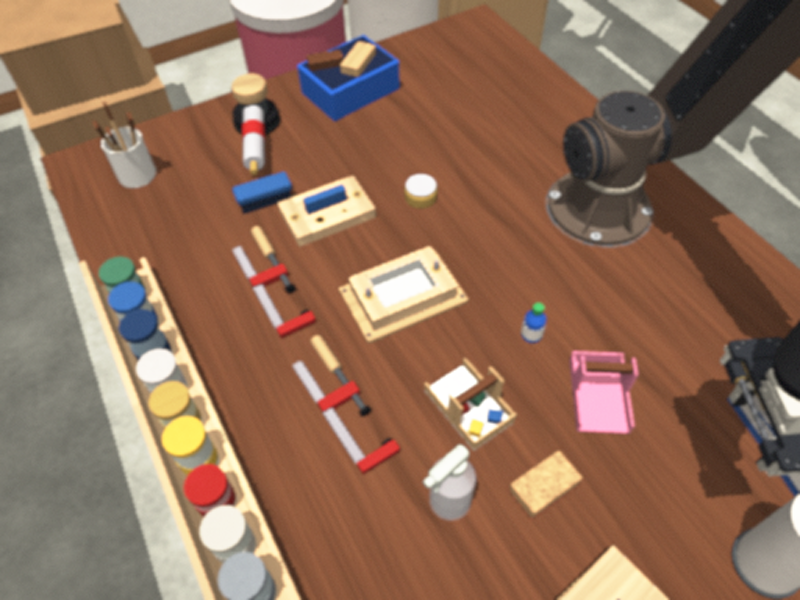

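View pics/top0.png

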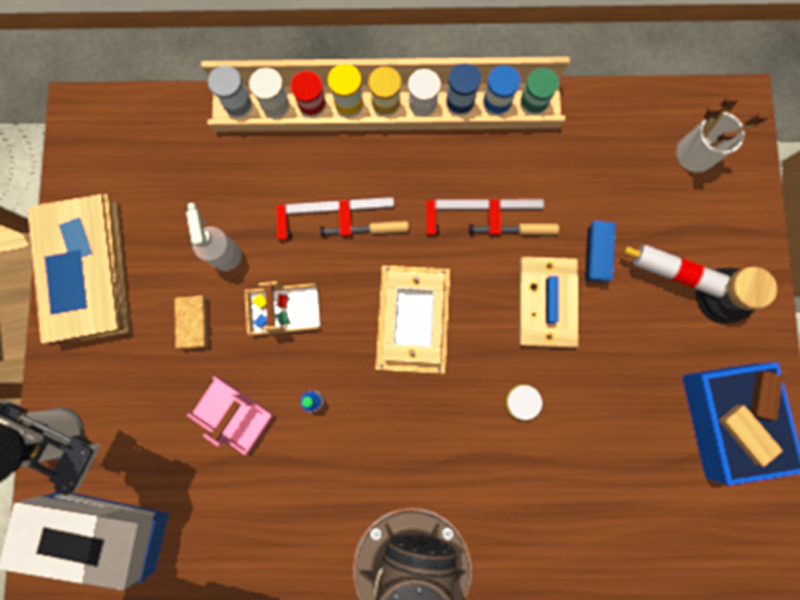

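The real white tray has its handle near top px (171,197) and its lip near (202,195), facing the mould. The pink look-alike is at lower left. The mould is at about (263,205), the upper half at (352,192), and the spray bottle stands beyond the tray. Next I'll refine these positions by triangulation.

```bash
python3 - <<'E'
from h import *
eyes.snapshot("scene");eyes.snapshot("top")
for t in ["mould_face","cavity_floor","dowel_a","cover_grip","hole_a","tray_grip","tray_lip","spray_bottle","chunk1_c","chunk2_c","chunk3_c","chunk4_c","paint_bottle"]:
    A=[r for r in eyes.place_of("scene",t) if r["conf"]>.15]; B=[r for r in eyes.place_of("top",t) if r["conf"]>.15]
    for a in A:
        for b in B:
            p,e=tri(a["xy"],b["xy"])
            if e<.012 and p[2]>-.02: print(t,round(a["conf"],2),round(b["conf"],2),p.round(4),"gap",round(e,4))
print([ (r["conf"],np.round(r["xy"])) for r in eyes.place_of("scene","tray_grip")])
# spray head: scene px (445,467)/1.5625, top (200,222)
s=1/1.5625
print("head",tri([447*s,467*s],[196*s,222*s]))
print("handle ends",tri([461*s,398*s],[267*s,328*s]),tri([495*s,381*s],[268*s,287*s]))
E
```

```text
mould_face 0.71 0.78 [ 0.5206 -0.0127  0.0467] gap 0.0106
cavity_floor 0.75 0.88 [ 0.5254 -0.0062  0.0329] gap 0.0045
dowel_a 0.71 0.58 [ 0.5968 -0.0093  0.0833] gap 0.0091
cover_grip 0.6 0.89 [ 0.5469 -0.3133  0.0415] gap 0.0095
hole_a 0.88 0.73 [ 0.4758 -0.3046  0.0244] gap 0.0041
hole_a 0.64 0.57 [ 0.6306 -0.3171  0.0128] gap 0.0081
tray_grip 0.95 0.96 [0.3111 0.3688 0.0807] gap 0.0007
tray_grip 0.77 0.61 [0.5376 0.2954 0.0883] gap 0.0089
tray_lip 0.74 0.77 [0.3632 0.4434 0.0005] gap 0.01
tray_lip 0.72 0.83 [ 5.493e-01  2.037e-01 -4.000e-04] gap 0.0026
spray_bottle 0.78 0.6 [ 0.6699  0.4133 -0.0177] gap 0.0069
chunk1_c 0.59 0.56 [0.5094 0.3176 0.0054] gap 0.0036
chunk2_c 0.6 0.37 [0.5689 0.3322 0.0177] gap 0.0089
chunk3_c 0.41 0.52 [0.5175 0.2721 0.0072] gap 0.0054
chunk4_c 0.55 0.62 [0.566  0.2838 0.0088] gap 0.0071
[(0.95, array([388., 234.])), (0.77, array([306., 249.])), (0.62, array([237., 181.]))]
head (array([0.69010235, 0.41523259, 0.18028358]), np.float64(0.005454000559229513))
handle ends (array([0.52721331, 0.28589239, 0.0275669 ]), np.float64(0.0679836849178936)) (array([0.54828439, 0.29782984, 0.14189641]), np.float64(0.0569943062511931))
```

```bash
python3 - <<'E'
from h import *
a=eyes.snapshot("scene");b=eyes.snapshot("top")
A=cv2.resize(a[225:345,250:350],(400,480),interpolation=cv2.INTER_CUBIC)
B=cv2.resize(b[160:280,150:250][:120],(400,480),interpolation=cv2.INTER_CUBIC)
cv2.imwrite("pics/tr.png",np.hstack([A,B])[:,:,::-1])
E
```

```text
(no output)
```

View pics/tr.png

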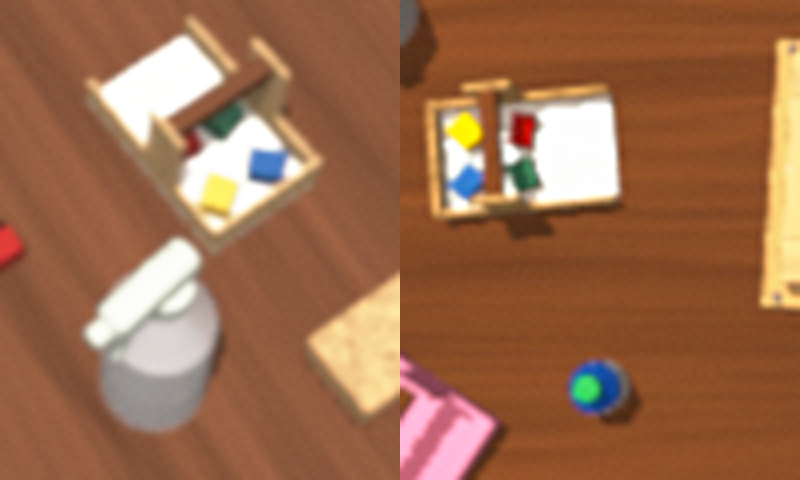

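```bash
cat >> h.py <<'E'
def step(p,yaw,base=None):
    "tool-frame shift (units 100mm) and turn (units 90deg) to reach world p,yaw"
    o=readout.get_obs(); q=o["eef_pos"]; y=o["orientation"][2]
    d=np.array(p)-q; c,s=np.cos(y),np.sin(y)
    return np.round([(c*d[0]+s*d[1])*10,(s*d[0]-c*d[1])*10,-d[2]*10,(-(yaw-y)+np.pi)%(2*np.pi)/(np.pi/2)-2],3)
E
python3 - <<'E'
from h import *
e1=at("top",[171.75,183.75],.093);e2=at("top",[173,209.5],.093)
l1=at("top",[202,182],.03);l2=at("top",[204.25,210.75],.03)
b1=at("top",[157,185.3],.035);b2=at("top",[159.,214],.035)
print(e1,e2,(e1+e2)/2,l1,l2,(l1+l2)/2,b1,b2)
g=(e1+e2)/2
# check in scene: handle ends crop (170,122),(270,78)->
print(proj("scene",e1),proj("scene",e2), [250+270/4,225+78/4],[250+172/4,225+122/4])
print(step([g[0],g[1],.2],.07),readout.get_obs()["clock"])
E
```

```text
[0.57755443 0.28935913 0.093     ] [0.49405198 0.28317265 0.093     ] [0.5358032  0.28626589 0.093     ] [0.59359067 0.20100967 0.03      ] [0.49535826 0.19203966 0.03      ] [0.54447446 0.19652467 0.03      ] [0.5825155  0.35280199 0.035     ] [0.48500033 0.34296566 0.035     ]
[294.08405336 253.27975084] [317.95115916 238.11522109] [317.5, 244.5] [293.0, 255.5]
[ 3.639  1.886  0.265 -0.323] 2.35
```

Request:
move_arm(
  moves=[
    [[100,1.0,0.5,0,-0.33],[100,1.0,0.5,0,-0.33],[100,1.0,0.5,0,-0.33],[100,1.0,0.5,0,-0.33],[100,1.0,0.5,0,-0.33]],
  ],
)

```text
clock: 2.77
eef_pos: [0.3567, 0.5224, 0.2271]
orientation: [-3.141, -0.0, 0.084]
force: [0.1, 0.6, 0.2]
gripper_width: 0.0878
gripper_force: 0.0
```

```bash
python3 -c "
from h import *
o=readout.get_obs();print(o['clock'],o['eef_pos'],o['orientation'],step([.537,.289,.2],.09))"
```

```text
2.7667 [0.35665956 0.52244959 0.22711295] [-3.14089643e+00 -3.32831950e-04  8.41608387e-02] [ 1.601  2.478  0.271 -0.004]
```

Request:
move_arm(
  moves=[
    [[100,0.8,1.0,0,0],[100,0.8,1.0,0,0],[100,0.8,1.0,0,0],[100,0.8,1.0,0,0]],
  ],
)

```text
clock: 3.1
eef_pos: [0.446, 0.427, 0.2266]
orientation: [3.141, -0.0, 0.074]
force: [-0.2, 0.3, 0.2]
gripper_width: 0.0876
gripper_force: 0.0
```

Request:
move_arm(
  moves=[
    [[100,0.8,1.0,0,0],[100,0.8,1.0,0,0],[100,0.8,1.0,0,0],[100,0.8,1.0,0,0]],
  ],
)

```text
clock: 3.43
eef_pos: [0.5341, 0.3337, 0.2264]
orientation: [3.14, -0.0, 0.074]
force: [-0.8, 0.8, -0.8]
gripper_width: 0.0879
gripper_force: 0.0
```

Request:
move_arm(
  moves=[
    [[100,0,0.48,0.5,0],[100,0,0.48,0.5,0],[100,0,0.48,0.5,0],[100,0,0.48,0.5,0]],
  ],
)

```text
clock: 3.77
eef_pos: [0.5346, 0.2887, 0.1755]
orientation: [3.14, 0.002, 0.077]
force: [0.7, 1.1, 0.7]
gripper_width: 0.0877
gripper_force: 0.0
```

```bash
python3 - <<'E'
from h import *
o=readout.get_obs();print(o['clock'],o['eef_pos'],o['orientation'],step([.537,.289,.065],.09))
a=eyes.snapshot("scene");b=eyes.snapshot("top")
print([ (r["conf"],np.round(r["xy"])) for r in eyes.place_of("scene","tray_grip")])
A=cv2.resize(a[190:340,230:380],(400,400),interpolation=cv2.INTER_CUBIC)
B=cv2.resize(b[130:280,120:270],(400,400),interpolation=cv2.INTER_CUBIC)
cv2.imwrite("pics/tr2.png",np.hstack([A,B])[:,:,::-1])
E
```

```text
3.7667 [0.5346094  0.28867088 0.17551604] [3.13999946e+00 1.72508500e-03 7.70680946e-02] [ 2.400e-02 -1.000e-03  1.105e+00 -8.000e-03]
[(0.95, array([305., 249.])), (0.55, array([389., 232.])), (0.46, array([206., 128.])), (0.28, array([254., 182.]))]
```

View pics/tr2.png

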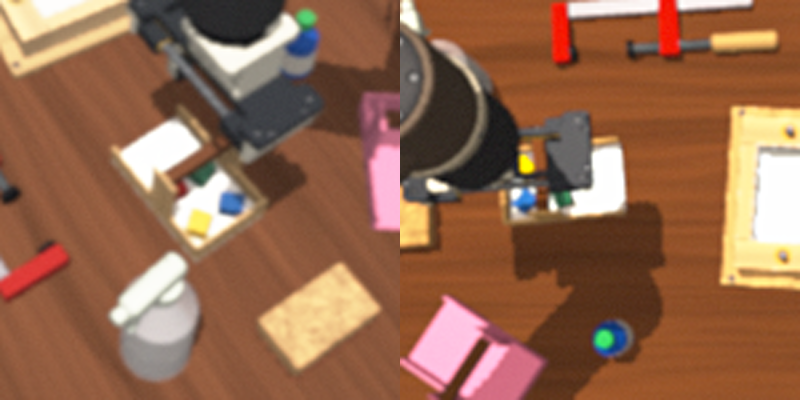

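The gripper is straddling the handle with the fingers in line with the tray, so I'm descending and gripping.

Request:
move_arm(
  moves=[
    [[100,0.02,0.0,1.0,-0.008],[100,0.02,0.0,1.0,-0.008],[100,0.02,0.0,1.0,-0.008],[100,0.02,0.0,1.0,-0.008]],
  ],
)

```text
clock: 4.25
eef_pos: [0.5349, 0.289, 0.0727]
orientation: [3.138, 0.005, 0.093]
force: [-1.2, 0.1, 0.3]
gripper_width: 0.0879
gripper_force: 0.0
```

Request:
move_arm(
  moves=[
    [[100,0,0,0.12,0],[60,0,0,0.12,0],[30,0,0,0.12,0],[0,0,0,0.12,0],[0,0,0,0.12,0],[0,0,0,0.12,0],[0,0,0,0.12,0],[0,0,0,0.12,0]],
  ],
)

```text
clock: 4.92
eef_pos: [0.5371, 0.2896, 0.0651]
orientation: [-3.141, -0.001, 0.093]
force: [-0.6, 0.2, -0.3]
gripper_width: 0.0464
gripper_force: 0.0
```

Request:
move_arm(
  moves=[
    [[0,0,0,0,0],[0,0,0,0,0],[0,0,0,0,0],[0,0,0,0,0],[0,0,0,0,0],[0,0,0,0,0],[0,0,0,0,0]],
  ],
)

```text
clock: 5.5
eef_pos: [0.5369, 0.2894, 0.0645]
orientation: [3.141, 0.0, 0.093]
force: [0.1, 0.2, -1.5]
gripper_width: 0.0158
gripper_force: 30.0
```

Request:
move_arm(
  moves=[
    [[0,0,0,-0.08,0],[0,0,0,-0.2,0],[0,0,0,-0.4,0],[0,0,0,-0.6,0],[0,0,0,-0.65,0],[0,0,0,-0.65,0],[0,0,0,-0.65,0]],
  ],
)

```text
clock: 6.08
eef_pos: [0.5365, 0.2893, 0.1291]
orientation: [-3.141, 0.001, 0.093]
force: [0.6, -1.6, -3.9]
gripper_width: 0.0155
gripper_force: 30.0
```

Request:
move_arm(
  moves=[
    [[0,-0.03,0.04,0,0.02],[0,-0.06,0.12,0,0.04],[0,-0.1,0.24,0,0.06],[0,-0.12,0.39,0,0.06],[0,-0.12,0.6,0,0.06],[0,-0.12,0.98,0,0.06],[0,-0.12,0.98,0,0.06],[0,-0.12,0.98,0,0.06],[0,-0.12,0.98,0,0.06]],
  ],
)

```text
clock: 6.83
eef_pos: [0.5341, 0.1896, 0.1296]
orientation: [-3.142, -0.0, -0.002]
force: [-0.0, 0.1, -2.6]
gripper_width: 0.0158
gripper_force: 30.0
```

```bash
cat >> h.py <<'E'
def chunks():
    for k in range(1,5):
        print(k,[(round(r["conf"],2),c,at(c,r["xy"],z).round(3).tolist()[:2]) for c in("scene","top") for z in [.014] for r in eyes.place_of(c,f"chunk{k}_c")[:2]])
def crop(n,s,t):
    a=eyes.snapshot("scene");b=eyes.snapshot("top")
    f=lambda im,x,y,w:cv2.resize(im[y:y+w,x:x+w],(400,400),interpolation=cv2.INTER_CUBIC)
    cv2.imwrite(f"pics/{n}.png",np.hstack([f(a,*s),f(b,*t)])[:,:,::-1])
E
python3 - <<'E'
from h import *
o=readout.get_obs();print(o['clock'],o['eef_pos'],o['orientation'],o['force'])
crop("t3",(200,130,160),(150,120,160))
E
```

```text
6.8333 [0.5341192  0.18956707 0.12956751] [-3.14151326e+00 -7.06999327e-05 -2.36254303e-03] [-0.0399436   0.05876911 -2.57172237]
```

View pics/t3.png

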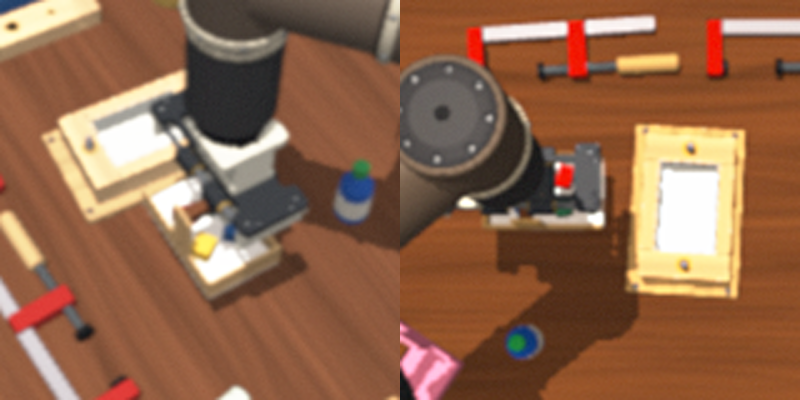

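Red slid about 35 mm forward on the last stop, so an abrupt stop moves the chunks over the slippery floor. The gripper cannot tilt through this interface. I'll shake them off the lip over the cavity instead.

Request:
move_arm(
  moves=[
    [[0,-0.03,0.04,0.01,0.0],[0,-0.06,0.12,0.03,0.0],[0,-0.12,0.29,0.05,0.0],[0,-0.12,0.59,0.05,0.0],[0,-0.12,1.0,0.05,0.0],[0,-0.12,1.0,0.05,0.0],[0,-0.12,1.0,0.05,0.0],[0,-0.12,1.0,0.05,0.0]],
  ],
)

```text
clock: 7.6
eef_pos: [0.5219, 0.0905, 0.1246]
orientation: [-3.141, -0.0, -0.002]
force: [0.1, 0.2, -2.3]
gripper_width: 0.0157
gripper_force: 30.0
```

```bash
python3 - <<'E'
from h import *
o=readout.get_obs();print(o['clock'],o['eef_pos'],o['orientation'],o['force'])
crop("t4",(200,130,120),(180,140,120))
chunks()
E
```

```text
7.6 [0.52188518 0.09051767 0.12458714] [-3.14139207e+00 -2.32699953e-04 -1.65651458e-03] [ 0.08617612  0.24870272 -2.34119965]
1 []
2 [(0.51, 'scene', [0.514, 0.47]), (0.42, 'scene', [0.542, 0.038])]
3 [(0.65, 'scene', [0.518, -0.014]), (0.35, 'scene', [0.485, -0.025]), (0.47, 'top', [0.511, 0.023])]
4 [(0.5, 'scene', [0.513, -0.017]), (0.58, 'top', [0.518, -0.006])]
```

View pics/t4.png

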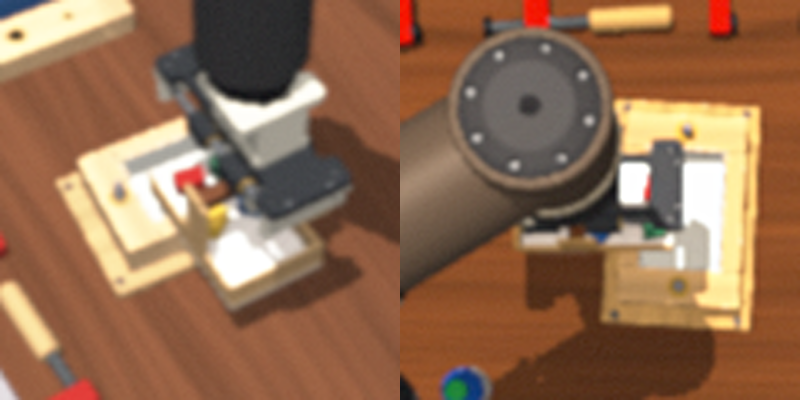

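Request:
move_arm(
  moves=[
    [[0,0,-0.04,0,0],[0,0,-0.13,0,0],[0,0,-0.28,0,0],[0,0,-0.45,0,0],[0,0,-0.6,0,0],[0,0,-0.7,0,0],[0,0,-0.76,0,0],[0,0,-0.78,0,0],[0,0,-0.78,0,0]],
  ],
)

```text
clock: 8.85
eef_pos: [0.522, 0.1692, 0.1244]
orientation: [3.141, 0.0, -0.0]
force: [0.1, -0.4, -2.9]
gripper_width: 0.0154
gripper_force: 30.0
```

Request:
move_arm(
  moves=[
    [[0,0,0.04,0,0],[0,0,0.16,0,0],[0,0,0.42,0,0],[0,0,0.83,0,0],[0,0,0.83,0,0],[0,0,0.83,0,0],[0,0,0.83,0,0]],
  ],
)

```text
clock: 9.43
eef_pos: [0.5221, 0.0845, 0.1248]
orientation: [-3.141, -0.0, -0.003]
force: [0.2, 1.1, -2.4]
gripper_width: 0.0159
gripper_force: 30.0
```

```bash
python3 - <<'E'
from h import *
o=readout.get_obs();print(o['clock'],o['eef_pos'],o['orientation'],o['force'])
crop("t5",(200,130,120),(180,140,120))
chunks()
E
```

```text
9.4333 [0.52210134 0.08448229 0.124817  ] [-3.14137441e+00 -4.97802631e-04 -3.11681332e-03] [ 0.18484052  1.08467377 -2.39615924]
1 [(0.59, 'scene', [0.352, 0.221]), (0.31, 'scene', [0.573, -0.055]), (0.6, 'top', [0.499, 0.034])]
2 [(0.47, 'scene', [0.532, 0.006]), (0.72, 'top', [0.53, -0.007]), (0.57, 'top', [0.547, 0.034])]
3 [(0.48, 'scene', [0.494, -0.044]), (0.62, 'top', [0.487, -0.023])]
4 [(0.6, 'scene', [0.528, -0.034]), (0.3, 'scene', [0.485, -0.002]), (0.44, 'top', [0.539, -0.039])]
```

View pics/t5.png

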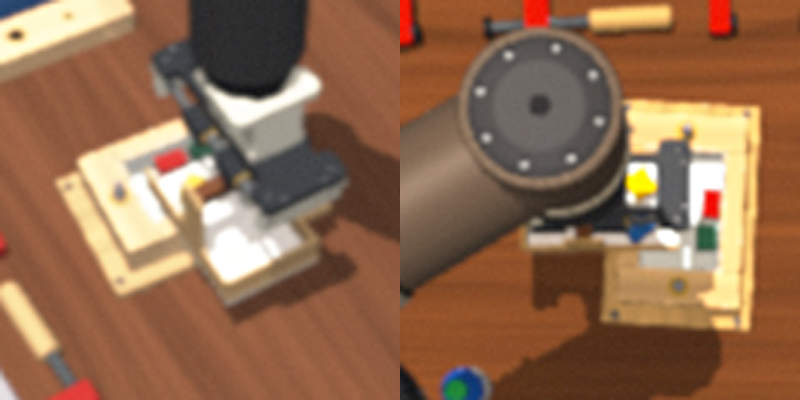

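Red and green are in the cavity, and yellow and blue have moved ahead of the bar. I'll shake twice more.

Request:
move_arm(
  moves=[
    [[0,0,-0.04,0,0],[0,0,-0.13,0,0],[0,0,-0.28,0,0],[0,0,-0.45,0,0],[0,0,-0.6,0,0],[0,0,-0.7,0,0],[0,0,-0.76,0,0],[0,0,-0.78,0,0],[0,0,-0.78,0,0]],
  ],
)

```text
clock: 10.68
eef_pos: [0.522, 0.1642, 0.1244]
orientation: [3.141, 0.0, -0.0]
force: [-0.2, -0.1, -2.9]
gripper_width: 0.0158
gripper_force: 30.0
```

Request:
move_arm(
  moves=[
    [[0,0,0.04,0,0],[0,0,0.14,0,0],[0,0,0.38,0,0],[0,0,0.79,0,0],[0,0,0.79,0,0],[0,0,0.79,0,0],[0,0,0.79,0,0]],
  ],
)

```text
clock: 11.27
eef_pos: [0.522, 0.0835, 0.1248]
orientation: [-3.141, -0.0, -0.003]
force: [0.5, 0.2, -2.1]
gripper_width: 0.0157
gripper_force: 30.0
```

Request:
move_arm(
  moves=[
    [[0,0,-0.04,0,0],[0,0,-0.13,0,0],[0,0,-0.28,0,0],[0,0,-0.45,0,0],[0,0,-0.6,0,0],[0,0,-0.7,0,0],[0,0,-0.76,0,0],[0,0,-0.78,0,0],[0,0,-0.78,0,0]],
  ],
)

```text
clock: 12.02
eef_pos: [0.5219, 0.1634, 0.1244]
orientation: [3.141, 0.0, -0.0]
force: [0.2, -0.1, -2.2]
gripper_width: 0.0158
gripper_force: 30.0
```

Request:
move_arm(
  moves=[
    [[0,0,0.04,0,0],[0,0,0.14,0,0],[0,0,0.38,0,0],[0,0,0.79,0,0],[0,0,0.79,0,0],[0,0,0.79,0,0],[0,0,0.79,0,0]],
  ],
)

```text
clock: 12.6
eef_pos: [0.5221, 0.0825, 0.1248]
orientation: [-3.141, -0.0, -0.003]
force: [1.0, -0.7, -2.9]
gripper_width: 0.0157
gripper_force: 30.0
```

```bash
python3 - <<'E'
from h import *
o=readout.get_obs();print(o['clock'],o['eef_pos'],o['orientation'],o['force'])
crop("t6",(200,130,120),(180,140,120))
chunks()
# colour blobs
for c in("scene","top"):
    im=cv2.cvtColor(eyes.snapshot(c),cv2.COLOR_RGB2HSV)
    for n,lo,hi in [("yel",(22,150,130),(35,255,255)),("blue",(100,130,60),(125,255,255)),("green",(60,100,30),(90,255,255)),("red",(170,150,90),(180,255,255))]:
        m=cv2.inRange(im,lo,hi); k,l,s,ce=cv2.connectedComponentsWithStats(m)
        print(c,n,[(at(c,ce[i],.03).round(3)[:2].tolist(),int(s[i,4])) for i in range(1,k) if s[i,4]>5 and abs(at(c,ce[i],.03)[1])<.25 and abs(at(c,ce[i],.03)[0]-.52)<.12])
E
```

```text
12.6 [0.52209294 0.0824807  0.12481773] [-3.14141988e+00 -4.52536646e-04 -3.14023013e-03] [ 0.9577932  -0.71457883 -2.93481093]
1 [(0.46, 'scene', [0.493, -0.045]), (0.62, 'top', [0.495, -0.019])]
2 [(0.4, 'scene', [0.541, -0.049])]
3 [(0.6, 'top', [0.492, -0.03])]
4 [(0.73, 'top', [0.555, -0.316]), (0.62, 'top', [0.526, -0.05])]
scene yel []
scene blue []
scene green []
scene red []
top yel []
top blue []
top green [([0.493, -0.034], 20)]
top red []
```

View pics/t6.png

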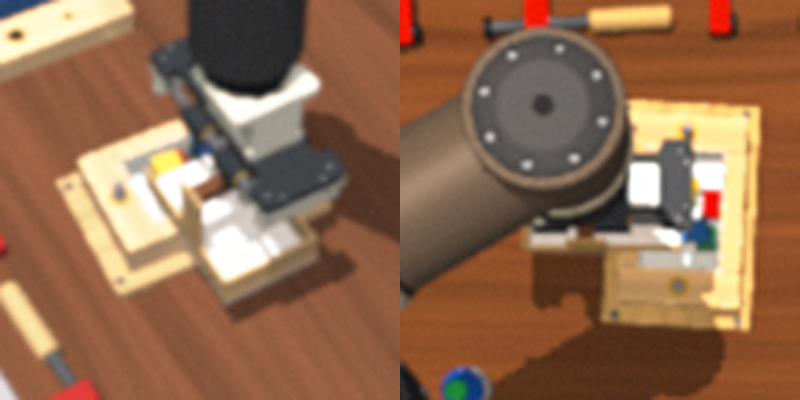

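```bash
python3 - <<'E'
from h import *
for n,s,t in[("yel",(249.5,178),(268,196)),("blue",(261,175),(269.4,209))]:
    print(n,tri(s,t),[at("scene",s,z).round(3)[:2] for z in(.03,.075)],[at("top",t,z).round(3)[:2] for z in(.03,.075)])
E
```

```text
yel (array([ 0.54144386, -0.02305379,  0.05814531]), np.float64(0.0033195117420906357)) [array([ 0.533, -0.044]), array([ 0.549, -0.013])] [array([ 0.544, -0.023]), array([ 0.538, -0.021])]
blue (array([ 0.49858668, -0.02675919,  0.04220221]), np.float64(9.321718810315508e-05)) [array([ 0.494, -0.035]), array([ 0.511, -0.004])] [array([ 0.5  , -0.027]), array([ 0.495, -0.026])]
```

Request:
move_arm(
  moves=[
    [[0,0,-0.06,0,0],[0,0,-0.2,0,0],[0,0,-0.4,0,0],[0,0,-0.6,0,0],[0,0,-0.78,0,0],[0,0,-0.9,0,0],[0,0,-0.98,0,0],[0,0,-1.0,0,0],[0,0,-1.0,0,0]],
  ],
)

```text
clock: 13.95
eef_pos: [0.5219, 0.1842, 0.1244]
orientation: [3.141, 0.0, -0.0]
force: [0.5, -0.6, -2.8]
gripper_width: 0.0151
gripper_force: 30.0
```

```bash
python3 - <<'E'
from h import *
o=readout.get_obs();print(o['clock'],o['eef_pos'])
crop("t7",(200,130,120),(200,140,120))
chunks()
E
```

```text
13.95 [0.52192916 0.18419726 0.12440164]
1 [(0.61, 'top', [0.491, 0.0])]
2 [(0.44, 'scene', [0.681, 0.414]), (0.4, 'scene', [0.539, -0.008]), (0.56, 'top', [0.523, -0.007]), (0.49, 'top', [0.552, 0.001])]
3 [(0.53, 'scene', [0.48, -0.051])]
4 [(0.52, 'scene', [0.529, -0.04]), (0.47, 'top', [0.525, -0.042])]
```

View pics/t7.png

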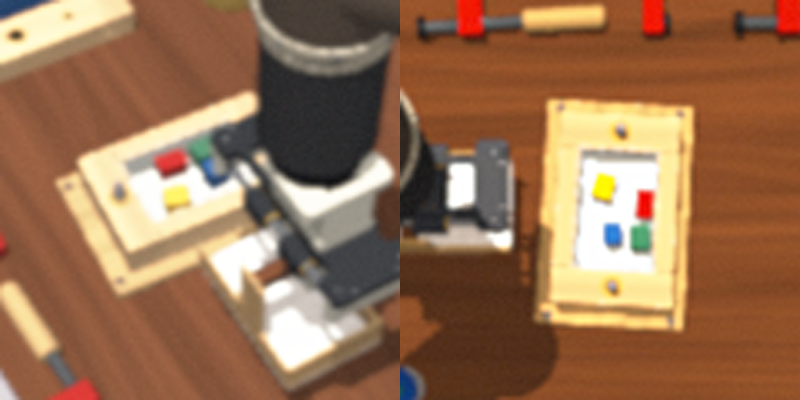

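All four chunks lie flat in the cavity (top crop: yellow (604,188), red (645,205), blue (613,236), green (641,238)). Next the tray goes back on the bench.

Request:
move_arm(
  moves=[
    [[0,0.05,-0.3,0,0],[0,0.1,-0.6,0,0],[0,0.1,-0.9,0,0],[0,0.1,-1.0,0.1,0],[0,0.1,-1.0,0.35,0],[0,0.1,-1.0,0.5,0],[0,0.1,-1.0,0.57,0],[0,0.1,-1.0,0.59,0],[0,0.1,-1.0,0.6,0],[0,0.1,-1.0,0.6,0]],
  ],
)

```text
clock: 15.28
eef_pos: [0.5326, 0.2838, 0.065]
orientation: [-3.141, -0.001, -0.001]
force: [-1.1, 0.1, -1.3]
gripper_width: 0.0155
gripper_force: 30.0
```

Request:
move_arm(
  moves=[
    [[20,0,0,0.01,0],[60,0,0,0.01,0],[60,0,0,0.01,0],[60,0,0,0.01,0],[60,0,0,0.0,0],[60,0,0,-0.2,0],[60,0,0,-0.5,0],[60,0,0,-0.9,0],[60,0,0,-1.0,0],[60,0,0,-1.0,0]],
  ],
)

```text
clock: 16.12
eef_pos: [0.5343, 0.2853, 0.1694]
orientation: [-3.137, -0.006, -0.001]
force: [0.5, 0.2, 0.3]
gripper_width: 0.0522
gripper_force: 0.0
```

```bash
python3 - <<'E'
from h import *
o=readout.get_obs();print(o['clock'],o['eef_pos'])
for c in("scene","top"):
    im=eyes.snapshot(c); cv2.imwrite(f"raw_{c}.png",im[:,:,::-1])
    for t,z in [("dowel_a",.078),("cover_grip",.05),("hole_a",.03),("tray_grip",.085),("tray_lip",.004)]:
        for r in eyes.place_of(c,t)[:3]: print(c,t,round(r["conf"],2),np.round(r["xy"],1),at(c,r["xy"],z).round(4)[:2])
E
```

```text
16.1167 [0.53429978 0.28534837 0.16938072]
scene dowel_a 0.77 [232.3 182.8] [ 0.6053 -0.0214]
scene dowel_a 0.76 [278.4 167.5] [ 4.492e-01 -4.000e-04]
scene dowel_a 0.23 [348.  308.2] [0.5389 0.4854]
scene cover_grip 0.71 [206.4 127.5] [ 0.5605 -0.3044]
scene hole_a 0.73 [229.  123.1] [ 0.4734 -0.301 ]
scene hole_a 0.67 [189.7 139.5] [ 0.6304 -0.3006]
scene tray_grip 0.76 [302.2 249.1] [0.5484 0.2865]
scene tray_grip 0.55 [386.6 232.4] [0.3122 0.3631]
scene tray_lip 0.7 [382.6 274. ] [0.3649 0.4371]
scene tray_lip 0.69 [337.  218.1] [0.3651 0.2168]
scene tray_lip 0.68 [169.9 128.2] [ 0.6628 -0.4134]
top dowel_a 0.95 [263.8 221.5] [ 0.4548 -0.0069]
top dowel_a 0.58 [265.7 176.8] [ 0.6009 -0.0146]
top cover_grip 0.62 [352.7 190.7] [ 0.5569 -0.3041]
top cover_grip 0.48 [265.4 203.8] [ 0.5152 -0.0134]
top hole_a 0.84 [353.4 214.3] [ 0.48   -0.3081]
top hole_a 0.61 [352.8 169.5] [ 0.633  -0.3131]
top hole_a 0.4 [263.5 176.4] [ 0.6114 -0.0085]
top tray_grip 0.72 [172.6 202. ] [0.5192 0.2869]
top tray_grip 0.69 [145.7 267.3] [0.3128 0.3664]
top tray_lip 0.8 [206.3 198.1] [0.5416 0.1892]
top tray_lip 0.76 [130.7 252.1] [0.3591 0.4432]
top tray_lip 0.73 [354.4 191.1] [ 0.5623 -0.3222]
```

```bash
python3 - <<'E'
from h import *
D={"scene":[],"top":[]};H={"scene":[],"top":[]}
for i in range(4):
    for c in D:
        eyes.snapshot(c)
        D[c]+= [r["xy"] for r in eyes.place_of(c,"dowel_a") if r["conf"]>.4]
        if i<2: H[c]+= [r["xy"] for r in eyes.place_of(c,"hole_a") if r["conf"]>.4]
for n,S,z,yl in(("dowel",D,.078,-.06),("hole",H,.03,-.36)):
    for c in S:
        P=np.array([at(c,p,z)[:2] for p in S[c]]); ok=(abs(P[:,1]-(yl+.05))<.04); P=P[ok]
        for s in(-1,1):
            Q=P[(P[:,0]-.54)*s>0]; print(n,c,s,len(Q),Q.mean(0).round(4),Q.std(0).round(4))
s=1/3.3333
for p in[(620,131),(613,287)]:
    q=(200+(p[0]-400)*s-.35,140+p[1]*s-.35); print("my",q,[at("top",q,z).round(4)[:2] for z in(.065,.078)])
q=(200+214.75*s-.35,140+214*s-.35); print("board centre",at("top",q,.012))
for c in("scene","top"):
    im=cv2.imread(f"raw_{c}.png"); hsv=cv2.cvtColor(im,cv2.COLOR_BGR2HSV)
    for x in(.4495,.6045):
        u=proj(c,[x,-.009,.07]).round().astype(int); w=6
        print(c,u); print(hsv[u[1]-w:u[1]+w+1,u[0]-w:u[0]+w+1,1])
E
```

```text
dowel scene -1 3 [0.4501 0.0021] [0.0051 0.0028]
dowel scene 1 4 [ 0.5959 -0.0196] [0.0018 0.0026]
dowel top -1 4 [ 0.4517 -0.0066] [0.0031 0.0017]
dowel top 1 4 [ 0.5993 -0.0101] [0.0055 0.0019]
hole scene -1 2 [ 0.4775 -0.2982] [0.007  0.0129]
hole scene 1 2 [ 0.6319 -0.2965] [0.0042 0.0086]
hole top -1 1 [ 0.476  -0.3053] [0. 0.]
hole top 1 2 [ 0.6262 -0.3111] [0.0054 0.0042]
my (265.65066000660005, 178.95039300393003) [array([ 0.5961, -0.0147]), array([ 0.5937, -0.0144])]
my (263.55063900639004, 225.7508610086101) [array([ 0.4419, -0.0062]), array([ 0.4412, -0.006 ])]
board centre [ 0.51933087 -0.00986936  0.012     ]
scene [277 167]
[[ 66  70  69  68  67  69  83 106 120 134 143 141 147]
 [ 62  70  70  69  68  68  74  89 108 121 138 144 145]
 [ 62  65  70  69  68  67  70  76  90 111 128 140 144]
 [ 57  62  66  70  69  70  69  68  76  98 118 134 146]
 [ 52  59  62  69  70  69  67  65  68  81 104 120 136]
 [ 51  55  61  66  69  72  70  65  57  69  90 112 128]
 [ 54  53  58  62  66  74  75  59  47  63  81  99 116]
 [ 55  51  54  61  64  74  80  49  24  58  80  88 105]
 [ 51  45  50 
[... 1753 characters left out ...]
62 166 164 163 164 166 169 170 167 158]
 [136 142 145 142 142 138 135 134 137 143 143 141 130]
 [130 136 133 131 127 123 118 118 120 126 129 129 122]
 [123 129 126 123 113 113 107 108 114 120 123 122 123]
 [ 97  97  95  91  86  80  76  81  94 101  99 101 103]
 [ 84  83  83  81  78  78  76  79  89  91  85  83  86]
 [ 87  86  85  84  84  95 105 101  97 107  96  86  82]
 [ 92  91  89  91 101 124 128  78  61 103 116  94  88]
 [ 96  96  96  95 114 152 137  49  33 106 141 109  95]
 [101  99 101 101 121 162 158  52  21 118 155 123 103]
 [102 102 104 101 118 153 173 139  87 144 156 119 101]
 [103 101 100 104 106 132 160 172 163 157 137 108 100]
 [ 97  97  98  99  98 105 122 137 133 123 111 101  98]]
```

```bash
python3 - <<'E'
from h import *
for o in(0,.5):
  for p in[(263.0,225.6),(265.5,178.9)]: print("top ring",o,at("top",np.array(p)+o,.052).round(4)[:2])
  for p in[(279,166.7),(235.2,184.8)]: print("scene tip",o,at("scene",np.array(p)+o,.078).round(4)[:2])
# cover patches
for c in("scene","top"):
    hsv=cv2.cvtColor(cv2.imread(f"raw_{c}.png"),cv2.COLOR_BGR2HSV); m=cv2.inRange(hsv,(100,120,40),(125,255,255))
    k,l,s,ce=cv2.connectedComponentsWithStats(m)
    for i in range(1,k):
        q=at(c,ce[i],.06)
        if s[i,4]>20 and abs(q[1]+.3)<.06 and abs(q[0]-.55)<.1:
            ys,xs=np.where(l==i); r=cv2.minAreaRect(np.stack([xs,ys],1).astype(np.float32)); b=cv2.boxPoints(r)
            print(c,"bar",ce[i],s[i,4],q.round(4),r, [at(c,v,.07).round(3)[:2].tolist() for v in b])
    for x in(.478,.632):
        u=proj(c,[x,-.306,.03]).round().astype(int); w=5
        print(c,u); print(hsv[u[1]-w:u[1]+w+1,u[0]-w:u[0]+w+1,1]); print(hsv[u[1]-w:u[1]+w+1,u[0]-w:u[0]+w+1,2])
E
```

```text
top ring 0 [ 0.4431 -0.0047]
top ring 0 [ 0.5986 -0.0146]
scene tip 0 [ 0.4459 -0.0022]
scene tip 0 [ 0.6012 -0.0099]
top ring 0.5 [ 0.4414 -0.0063]
top ring 0.5 [ 0.5969 -0.0163]
scene tip 0.5 [4.456e-01 3.000e-04]
scene tip 0.5 [ 0.6007 -0.0074]
scene bar [207.72772277 126.80693069] 202 [ 0.5584 -0.2957  0.06  ] ((207.91781616210938, 126.78083801269531), (7.958798408508301, 25.514968872070312), 69.44395446777344) [[0.603, -0.307], [0.511, -0.303], [0.519, -0.266], [0.61, -0.27]]
scene [227 123]
[[ 66  70  74  78  82  83  87 102 112 125 140]
 [ 65  67  70  75  82  83  83  89 103 116 134]
 [ 65  62  67  73  79  82  84  86  91 109 123]
 [ 69  61  63  71  83  90  92  92  92 103 114]
 [ 74  62  62  76  94 107 110 108 101 100 107]
 [ 80  61  66  86 108 119 115 119 114  99  97]
 [ 87  69  67  86 112 118 111 117 114  98  91]
 [ 89  84  71  81 103 112 116 116 107  92  84]
 [ 84  93  74  69  80  94 100  99  95  84  79]
 [ 91  83  67  59  61  71  79  82  83  80  78]
 [ 83  69  59  55  55  61  69  72  78  77  78]]
[[253 252 251 249 247 246 244 230 191 153 133]
 [254 253 252 250 247 246 246 243
[... 3048 characters left out ...]
113 116 139 163 168 167 158 135 119 114]
 [108 111 111 119 132 138 138 130 121 113 114]
 [104 103 104 109 112 115 115 112 110 112 112]
 [ 85  87  90  94 102  99  95  95  94  96 100]]
[[255 255 255 255 255 255 255 255 255 252 249]
 [255 255 255 255 255 255 255 255 255 255 255]
 [254 255 255 255 255 255 255 255 255 255 255]
 [253 254 255 255 242 224 235 252 255 255 255]
 [252 252 253 244 194 147 171 233 254 255 254]
 [251 252 252 235 159 118 142 212 247 252 252]
 [251 252 252 243 206 169 190 230 248 250 250]
 [251 251 252 252 247 242 245 249 251 250 249]
 [252 251 252 252 253 252 252 252 251 250 250]
 [253 253 253 253 253 253 254 254 254 253 252]
 [254 254 255 255 255 255 255 255 255 255 255]]
```

```bash
python3 - <<'E'
from h import *
for p in[(351.1,215.3),(351.1,169.9)]: print("top hole",at("top",p,.03).round(4))
for p in[(222+6.2,118+5.7),(184+4.4,134+4.7)]: print("scene hole",at("scene",p,.03).round(4))
print(step([.55,-.304,.169],0))
E
```

```text
top hole [ 0.4767 -0.3003  0.03  ]
top hole [ 0.6316 -0.3073  0.03  ]
scene hole [ 0.4773 -0.2998  0.03  ]
scene hole [ 0.6327 -0.3065  0.03  ]
[ 1.840e-01  5.878e+00 -4.400e-02 -1.000e-03]
```

Request:
move_arm(
  moves=[
    [[80,0,0.4,0,0],[80,0,0.8,0,0],[80,0,1.0,0,0]],
  ],
)

```text
clock: 17.97
eef_pos: [0.5312, 0.181, 0.1643]
orientation: [3.141, 0.001, -0.001]
force: [-0.0, -0.3, -0.8]
gripper_width: 0.0667
gripper_force: 0.0
```

Request:
move_arm(
  moves=[
    [[80,0,0.4,0,0],[80,0,0.8,0,0],[80,0,1.0,0,0]],
  ],
)

```text
clock: 18.22
eef_pos: [0.5312, 0.0807, 0.1647]
orientation: [3.141, 0.0, -0.002]
force: [0.0, -0.2, -0.2]
gripper_width: 0.0699
gripper_force: 0.0
```

Request:
move_arm(
  moves=[
    [[80,0,0.4,0,0],[80,0,0.8,0,0],[80,0,1.0,0,0]],
  ],
)

```text
clock: 18.47
eef_pos: [0.5312, -0.0192, 0.1647]
orientation: [3.141, 0.0, -0.002]
force: [-0.4, -0.0, -0.0]
gripper_width: 0.0702
gripper_force: 0.0
```

Request:
move_arm(
  moves=[
    [[80,0,0.4,0,0],[80,0,0.8,0,0],[80,0,1.0,0,0]],
  ],
)

```text
clock: 18.72
eef_pos: [0.5313, -0.1193, 0.1647]
orientation: [3.141, -0.0, -0.002]
force: [0.9, -0.8, -0.8]
gripper_width: 0.0703
gripper_force: 0.0
```

Request:
move_arm(
  moves=[
    [[80,0.1,0.4,0,0],[80,0.2,0.8,0,0],[80,0.2,1.0,0,0.03],[80,0.2,1.0,0,0.03]],
  ],
)

```text
clock: 19.05
eef_pos: [0.5516, -0.2199, 0.164]
orientation: [3.141, 0.001, -0.054]
force: [0.9, -0.2, 0.0]
gripper_width: 0.0703
gripper_force: 0.0
```

```bash
python3 - <<'E'
from h import *
o=readout.get_obs();print(o['clock'],o['eef_pos'],o['orientation'],step([.5545,-.3035,.034],-.045))
E
```

```text
19.05 [ 0.55160839 -0.21994679  0.16403597] [ 3.14106649e+00  7.13038902e-04 -5.44963529e-02] [ 0.074  0.833  1.3   -0.006]
```

Request:
move_arm(
  moves=[
    [[80,0.07,0.4,0,-0.006],[80,0.07,0.83,0.1,-0.006],[80,0.07,0.83,0.5,-0.006],[80,0.07,0.83,0.8,-0.006],[80,0.07,0.83,0.8,-0.006]],
  ],
)

```text
clock: 19.47
eef_pos: [0.5502, -0.2987, 0.0781]
orientation: [-3.138, 0.01, -0.042]
force: [-2.6, 0.7, -1.4]
gripper_width: 0.07
gripper_force: 0.0
```

Request:
move_arm(
  moves=[
    [[80,0,0,0.25,0],[80,0,0,0.42,0],[50,0,0,0.48,0],[0,0,0,0.48,0],[0,0,0,0.48,0],[0,0,0,0.48,0],[0,0,0,0.48,0],[0,0,0,0.48,0],[0,0,0,0.48,0],[0,0,0,0.48,0]],
  ],
)

```text
clock: 20.3
eef_pos: [0.555, -0.2999, 0.0373]
orientation: [3.141, -0.001, -0.039]
force: [0.9, -3.0, 1.2]
gripper_width: 0.0223
gripper_force: 1.3
```

Request:
move_arm(
  moves=[
    [[0,0,0,0,0],[0,0,0,0,0],[0,0,0,0,0],[0,0,0,0,0],[0,0,0,0,0],[0,0,0,0,0]],
  ],
)

```text
clock: 20.8
eef_pos: [0.555, -0.2999, 0.0373]
orientation: [3.141, -0.001, -0.039]
force: [-1.4, -1.7, 3.8]
gripper_width: 0.0219
gripper_force: 30.0
```

Request:
move_arm(
  moves=[
    [[0,0,0,-0.1,0],[0,0,0,-0.4,0],[0,0,0,-0.8,0],[0,0,0,-1.0,0],[0,0,0,-1.0,0],[0,0,0,-1.0,0]],
  ],
)

```text
clock: 21.3
eef_pos: [0.5548, -0.2991, 0.1375]
orientation: [-3.141, -0.002, -0.039]
force: [-0.5, 0.9, -4.9]
gripper_width: 0.0217
gripper_force: 30.0
```

```bash
python3 - <<'E'
from h import *
o=readout.get_obs();print(o['clock'],o['eef_pos'],o['orientation'],o['force'],o['ft_torque'],step([.5215,-.0085,.137],-.06))
E
```

```text
21.3 [ 0.55477702 -0.29909567  0.1374925 ] [-3.14101825e+00 -1.70194533e-03 -3.91232651e-02] [-0.53389123  0.85510242 -4.86142228] [0.02397752 0.08457119 0.02624629] [-0.446 -2.891  0.005  0.013]
```

Request:
move_arm(
  moves=[
    [[0,-0.05,-0.3,0,0],[0,-0.15,-0.65,0,0],[0,-0.15,-1.0,0,0]],
  ],
)

```text
clock: 21.55
eef_pos: [0.5398, -0.198, 0.1338]
orientation: [-3.14, 0.006, -0.042]
force: [-0.2, 0.6, -5.2]
gripper_width: 0.0219
gripper_force: 30.0
```

Request:
move_arm(
  moves=[
    [[0,-0.05,-0.35,0,0],[0,-0.15,-0.7,0,0],[0,-0.15,-1.0,0,0]],
  ],
)

```text
clock: 21.8
eef_pos: [0.5287, -0.0966, 0.1342]
orientation: [-3.141, 0.006, -0.04]
force: [-0.5, 0.5, -4.9]
gripper_width: 0.0219
gripper_force: 30.0
```

Request:
move_arm(
  moves=[
    [[0,-0.05,-0.3,0,0.01],[0,-0.15,-0.6,0,0.01],[0,-0.15,-0.8,0,0.01],[0,-0.15,-0.89,0,0.01],[0,-0.15,-0.89,0,0.01],[0,-0.15,-0.89,0,0.01]],
  ],
)

```text
clock: 22.3
eef_pos: [0.52, -0.0089, 0.1353]
orientation: [3.141, 0.003, -0.054]
force: [0.2, -0.8, -5.2]
gripper_width: 0.022
gripper_force: 30.0
```

```bash
python3 - <<'E'
from h import *
o=readout.get_obs();print(o['clock'],o['eef_pos'],o['orientation'],step([.5215,-.0085,.137],-.06))
for c in("scene","top"):
    im=eyes.snapshot(c);cv2.imwrite(f"raw2_{c}.png",im[:,:,::-1])
    for r in eyes.place_of(c,"hole_a"): print(c,r["conf"],r["xy"],at(c,r["xy"],.130).round(4))
a=cv2.imread("raw2_scene.png");b=cv2.imread("raw2_top.png")
f=lambda im,x,y,w:cv2.resize(im[y:y+w,x:x+w],(400,400),interpolation=cv2.INTER_CUBIC)
cv2.imwrite("pics/t8.png",np.hstack([f(a,200,110,100),f(b,215,150,100)]))
E
```

```text
22.3 [ 0.51997633 -0.00889688  0.13529031] [ 3.14087257e+00  2.61876174e-03 -5.35959322e-02] [ 0.015 -0.005 -0.017  0.004]
scene 0.61 [234.5, 173.0] [ 0.5978 -0.0145  0.13  ]
scene 0.59 [280.6, 155.9] [ 0.4423 -0.0012  0.13  ]
top 0.83 [265.9, 224.2] [ 0.4431 -0.0122  0.13  ]
```

View pics/t8.png

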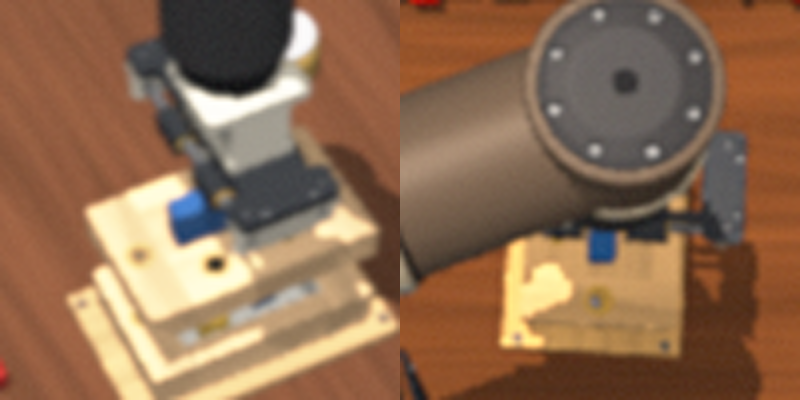

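```bash
python3 - <<'E'
from h import *
for c,u in(("scene",(235,173)),("scene",(280,156)),("top",(265,225))):
    hsv=cv2.cvtColor(cv2.imread(f"raw2_{c}.png"),cv2.COLOR_BGR2HSV); w=5
    print(c,u,at(c,u,.128).round(4)); print(np.hstack([hsv[u[1]-w:u[1]+w+1,u[0]-w:u[0]+w+1,1],hsv[u[1]-w:u[1]+w+1,u[0]-w:u[0]+w+1,2]]))
E
```

```text
scene (235, 173) [ 0.5958 -0.0152  0.128 ]
[[ 61  69  75  79  77  75  73  63  57  55  59 254 252 250 249 249 250 252
  253 254 254 255]
 [ 57  63  74  77  77  78  75  71  62  61  59 254 253 251 250 249 250 251
  252 253 254 254]
 [ 55  63  74  83  88  87  84  75  71  63  62 254 254 252 250 248 249 250
  251 252 253 254]
 [ 53  66  84  98 107 106 100  89  79  68  62 254 254 252 246 242 243 245
  248 251 253 254]
 [ 57  78 102 113 118 115 113 106  88  73  60 254 253 246 227 214 217 230
  241 249 252 254]
 [ 61  86 109 111 102 103 111 110  94  77  66 255 253 241 207 177 183 215
  237 248 252 253]
 [ 62  86 106 114 105 105 112 109  94  78  68 255 253 243 215 183 189 220
  238 248 251 253]
 [ 61  71  98 113 118 113 107  97  86  76  71 255 254 251 236 220 223 237
  247 249 251 252]
 [ 65  61  73  92 103 103  96  89  79  75  72 255 255 254 251 245 244 247
  249 250 251 251]
 [ 78  57  56  65  75  79  80  77  75  73  73 251 255 255 254 253 252 251
  251 250 251 251]
 [ 90  69  54  51  58  63  69  72  71  73  72 239 254 255 255 254 253 252
  251 251 251 251]]
scene (280, 156) [ 0.4432 -0.0032
[... 1398 characters left out ...]
9 182 182 169 152 152 163 171
  184 196 199 201]
 [137 147 123  78  97 154 167 160 146 132 128 179 177 155 130 132 152 165
  175 183 190 189]
 [140 149 107  33  53 136 172 161 151 130 128 177 174 155 130 125 150 169
  176 176 178 179]
 [135 149 133  76  78 141 171 161 145 131 127 176 173 161 137 134 152 172
  176 171 169 171]
 [131 143 149 145 144 158 168 152 134 132 129 177 178 173 163 159 168 175
  173 173 172 168]
 [128 133 140 147 152 154 145 133 128 125 130 179 177 180 174 174 171 176
  176 177 175 174]
 [131 124 128 132 136 136 129 128 127 128 132 181 181 178 179 174 172 176
  176 175 176 174]
 [129 128 127 128 127 124 128 125 125 129 127 184 182 175 169 165 164 167
  170 171 168 167]]
```

Request:
move_arm(
  moves=[
    [[0,0.02,-0.025,0,0.003],[0,0.02,-0.025,0.08,0.003],[0,0.02,-0.025,0.15,0.003],[0,0.02,-0.025,0.18,0.003],[0,0.02,-0.025,0.2,0.003],[0,0.02,-0.025,0.22,0.003],[0,0.02,-0.025,0.24,0.003],[0,0.02,-0.025,0.24,0.003]],
  ],
)

```text
clock: 23.17
eef_pos: [0.5229, -0.0066, 0.1122]
orientation: [3.141, 0.0, -0.059]
force: [-0.0, -0.0, -5.2]
gripper_width: 0.0219
gripper_force: 30.0
```

```bash
python3 - <<'E'
from h import *
o=readout.get_obs();print(o['clock'],o['eef_pos'],o['orientation'],o['force'],o['ft_torque'])
print(proj("top",[.4431,-.0047,.078]),proj("top",[.4431,-.0047,.052]))
E
```

```text
23.1667 [ 0.52290363 -0.00656449  0.11218948] [ 3.14148635e+00  4.44119081e-04 -5.92628484e-02] [-0.04631984 -0.04212483 -5.16461752] [0.01488101 0.01335524 0.00139102]
[263.15042057 225.15075679] [263.00155473 225.58767321]
```

Request:
move_arm(
  moves=[
    [[0,0,0,0.02,0],[0,0,0,0.04,0],[0,0,0,0.06,0],[0,0,0,0.08,0],[0,0,0,0.08,0]],
  ],
)

```text
clock: 23.58
eef_pos: [0.5225, -0.0068, 0.104]
orientation: [3.141, 0.001, -0.06]
force: [-1.0, -1.9, -4.5]
gripper_width: 0.0217
gripper_force: 30.0
```

```bash
python3 - <<'E'
from h import *
o=readout.get_obs();print(o['clock'],o['eef_pos'],o['orientation'],o['force'],o['ft_torque'])
E
```

```text
23.5833 [ 0.52247677 -0.00681403  0.10401226] [ 3.14120127e+00  1.09974096e-03 -5.95214587e-02] [-1.03706354 -1.86410598 -4.53352315] [-0.76423535  0.48513914 -0.08078789]
```

Request:
move_arm(
  moves=[
    [[0,-0.007,0.01,0.02,0],[0,-0.007,0.01,0.05,0],[0,-0.007,0.01,0.08,0],[0,-0.007,0.01,0.1,0],[0,-0.007,0.01,0.12,0],[0,-0.007,0.01,0.12,0]],
  ],
)

```text
clock: 24.08
eef_pos: [0.5222, -0.0075, 0.0921]
orientation: [3.141, 0.0, -0.059]
force: [-0.9, 0.6, -4.0]
gripper_width: 0.022
gripper_force: 30.0
```

Sliding freely, with about 3 mm to go.

Request:
move_arm(
  moves=[
    [[0,0,0,0.015,0],[0,0,0,0.025,0],[0,0,0,0.03,0],[0,0,0,0.035,0],[0,0,0,0.035,0],[0,0,0,0.035,0]],
  ],
)

```text
clock: 24.58
eef_pos: [0.5224, -0.0074, 0.0892]
orientation: [-3.141, -0.0, -0.059]
force: [-1.6, 0.1, -2.6]
gripper_width: 0.022
gripper_force: 30.0
```

Request:
move_arm(
  moves=[
    [[0,0,0,0.005,0],[0,0,0,0.01,0],[0,0,0,0.015,0],[0,0,0,0.015,0],[0,0,0,0.015,0],[0,0,0,0.015,0]],
  ],
)

```text
clock: 25.08
eef_pos: [0.5225, -0.0074, 0.0892]
orientation: [-3.142, -0.001, -0.059]
force: [-8.1, 2.4, 13.4]
gripper_width: 0.022
gripper_force: 30.0
```

Request:
move_arm(
  moves=[
    [[0,-0.004,0.001,0.003,0],[0,-0.006,0.002,0.006,0],[0,-0.006,0.002,0.006,0],[0,-0.006,0.002,0.006,0],[0,-0.006,0.002,0.006,0],[0,-0.006,0.002,0.006,0]],
  ],
)

```text
clock: 25.58
eef_pos: [0.5225, -0.0074, 0.0892]
orientation: [-3.141, -0.002, -0.058]
force: [-7.5, 2.9, 17.3]
gripper_width: 0.022
gripper_force: 30.0
```

```bash
python3 - <<'E'
from h import *
o=readout.get_obs();print(o['clock'],o['eef_pos'],o['orientation'],o['force'],o['ft_torque'])
eyes.snapshot("top");eyes.snapshot("scene")
print([(r["conf"],r["rect"]) for r in eyes.recognise("scene","tray_grip")],[(round(r["conf"],2),at("scene",r["xy"],.085).round(3)) for r in eyes.place_of("scene","tray_grip")])
for i in range(4): 
    eyes.snapshot("top"); print(readout.get_obs()['force'])
E
```

```text
25.5833 [ 0.52251242 -0.00744671  0.08920467] [-3.14126474e+00 -2.33034574e-03 -5.83583904e-02] [-7.49394272  2.85096593 17.31972913] [ 0.7497895   2.84405223 -0.01718063]
[(0.87, [274.7, 228.9, 327.4, 283.1]), (0.78, [363.9, 224.0, 409.9, 275.9])] [(0.87, array([0.544, 0.282, 0.085])), (0.66, array([0.311, 0.366, 0.085]))]
[-8.32469752  2.52915653 18.02105135]
[-7.14474481  2.24478384 17.64005584]
[-7.69787844  2.81632274 16.87062604]
[-6.54081946  2.40957742 17.99192123]
```

Request:
move_arm(
  moves=[
    [[0,-0.006,0.002,0.002,0],[0,-0.01,0.003,0.004,0],[0,-0.01,0.003,0.004,0],[0,-0.01,0.003,0.004,0],[0,-0.01,0.003,0.004,0],[0,-0.01,0.003,0.004,0],[0,-0.01,0.003,0.004,0]],
  ],
)

```text
clock: 26.57
eef_pos: [0.5225, -0.0075, 0.0892]
orientation: [-3.141, -0.004, -0.058]
force: [-4.7, 3.0, 16.5]
gripper_width: 0.0217
gripper_force: 30.0
```

```bash
python3 - <<'E'
from h import *
o=readout.get_obs();print(o['clock'],o['eef_pos'],o['orientation'],o['force'],o['ft_torque'])
E
```

```text
26.5667 [ 0.52248693 -0.00745583  0.08917174] [-3.14087658 -0.00405813 -0.05807092] [-4.71154508  3.03205463 16.51484909] [ 0.81182682  2.05988877 -0.0441927 ]
```

```bash
python3 -c "
from h import *
print(job.sign_off())"
```

```text
the job is handed in; nothing more can be done
None
```

I handed the job in at about 26.6 s. All four chunks are in the cavity, and the empty tray is back on the bench clear of the mould. The upper half sits on both dowels at its flush height, still gripped and pressed down with about 16 N. This interface cannot tilt the gripper, so I shook the chunks off the level tray's lip rather than tipping it.

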